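Stand the fallen cupping-table signs back up

ROBOT

A 6-joint arm with a two-finger parallel gripper is mounted at the origin on the work surface. World frame = base frame: x ahead of the robot, y to its left, z up, the work surface at z = 0. Lengths are in m, angles in rad, forces in N, time in s.
With the tool pointing down it reaches from about 0.35 to 0.875 m from the base axis. Payload 15.5 kg.
Tool frame: the origin (TCP) lies where the fingers leave the gripper's body, on its centre line; the fingertips stand 73 mm ahead of it and the grasp point (between the pads) lies 54 mm ahead of it; z points along the fingers, y is the line along which they close (so a half turn about z gives the same grasp; the last joint's range is limited). The gripper opens to 85 mm and grips with 20 to 120 N. Pads are 22 mm wide; open, the fingers measure 114 mm over their backs; the gripper's body (76 mm by 85 mm) begins 54 mm behind the grasp point. The pads swing forward as they close: fully open they stand 13 mm farther back than shut.
Start: joints at [1.052, 0.494, 1.345, -0, 1.302, -0.096], TCP at [0.257, 0.57, 0.304] pointing down, gripper open.
Joint ranges: [-2.91, 2.91], [-0.82, 2.16], [0.22, 2.67], [-1.22, 4.37], [0.12, 2.79], [-3.08, 3.08]. Speed limits (rad/s): [1.89, 1.89, 2.57, 3.01, 3.01, 3.01].

INTERFACE

Orientations are given as a rotation vector (axis times angle).
In Python, from bench import ctrl gives the robot as it stands. The module is installed in compiled form; this text tells all that it offers.
- The arm moves only by the tool step_arm, never from a script. Its argument "series" is text: rows parted by semicolons, each of 6 numbers parted by spaces: the shift along the tool's x, y, z in cm, then the turn, a rotation vector about the tool's x, y, z in degrees. A call has 1 to 12 rows; each row is the pose to reach, as a shift and turn from the pose commanded when the call began, along the tool's axes at that moment; what a row does not reach only later rows make up. A row lasts 1/12 s, in which the tool goes at most 41.7 mm and 7.16 degrees, less where a joint would pass 70% of its speed; a pose out of reach is approached as far as the arm can. A call with a gripper value outside its range is refused whole. "jaw" is the finger opening in cm, from 0 to 8.54, set as the call begins (left out, the last holds). The fingers move at their own pace and stop on an object; the grip force is fixed at half the most. Time passes only in rows, so rows that repeat a pose let the fingers close. It gives the time, the measured TCP pose, the force, the opening and the grip force at its end, in the units of the state.
- ctrl.observe(): the state, without advancing time (a new reading comes with each control period).
- ctrl.get_image(name): name is "scene" or "side" or "wrist"; returns a dict with "image" (384x512x3 uint8, red, green, blue), "fx", "fy", "cx", "cy" (pixels), "R" (3x3) and "t" (3): a world point X has camera coordinates R X + t. Camera axes: x right, y down, z forward; pixel columns grow to the right and rows downward; lengths in m; the calibration is good to about 2 mm. A picture is of the moment at which its call begins. There is no depth.
- ctrl.hand_in(): hands the job in; it is judged then, once.
The state is a dict: "time_s": time; "joint_pos": joint angles; "qvel": joint speeds; "tau": joint torques, N m; "ee_pos": TCP position; "tool_rot": TCP orientation; "force": force on the tool from outside, world axes, zero at the start; "moment": the same for the moment, N m; "opening": opening from 0.0 (shut) to 1.0 (fully open); "grasp_force": force on a finger pad.
Only numpy, scipy, OpenCV 4.12 (cv2) and the standard library are available. Lean on these libraries where they do the work, as an engineer would, in place of code of your own. Each camera call takes 0.05 s, during which the arm holds its last target. There are 200 camera calls.

TASK

Two sign stands on the coffee-cupping table have been knocked flat on their backs, so that the green steel foot of each sticks up in the air. Stand both upright on their feet again, close to where they lie, by pushing the raised foot over so that the sign tips up about its heel, where foot and panel meet; do not lift or carry the signs or shove them along the table. Leave the bowls, the paper cup and the tumbler where they are.

Things in the scene. Friction and masses are not known exactly. Their poses are not given: they have to be found in the camera images.
- sign_tall: Larger sign, 0.72 kg +-25 %: L of clear panel with white sheet, orange band (200 tall, 120 wide, 4 mm thick) and green steel foot (120 wide, 100 deep, 6 thick). Origin: middle of the heel edge where they meet. Axes: x along the panel to its top (straight up once standing), y along the heel, z along the foot. Starts on its back: x level, pointing away from the robot within 40 deg; z up.
- tall_edge (a point): Middle of the larger sign's foot's free edge, inner (panel-side) face: 100 mm above the heel at the start, foot plate then filling x 0-6, y +-60, z 0-100 mm. Mass centre at x 19, z 40 mm: a push of about 2 N near this edge, from the panel side towards -x, turns the sign about its heel; leant over some 30 deg, it falls onto its foot by itself. Axes as the sign's.
- sign_short: Smaller sign, 0.49 kg +-25 %, blue band: same make, axes and start attitude as the larger (they may have swapped sides). Panel 150 tall, 100 wide, 4 mm thick; green foot 100 wide, 80 deep, 6 mm thick. Origin: middle of the heel edge. On both signs a steel lip with two screws holds the panel in the corner (to 30 mm from the heel, 8 mm high).
- short_edge (a point): Middle of the smaller sign's foot's free edge, inner (panel-side) face: 80 mm above the heel at the start, foot plate then filling x 0-6, y +-50, z 0-80 mm of the sign's frame. Mass centre at x 15, z 32 mm; tips like the larger one.
- bowl_mid: Bystander: white cupping bowl, 100 mm across the rim, 75 mm high, standing between the two signs; origin at the centre of its underside, z up.
- bowl_side: Bystander: another such bowl, at the outer left or right; origin at the centre of its underside, z up.
- paper_cup: Bystander: white paper cup standing upside down, 90 mm across at the bottom, 100 mm high, on the other outer side; light; origin at the centre of its underside, z up.
- tumbler: Bystander: clear glass tumbler, 72 mm across, 95 mm high, beyond the signs; origin at the centre of its underside, z up.
Mind the look-alikes: they are no part of the job. What is shaped like the sign_short but red or yellow is not meant. Leave any turquoise look-alike of the sign_tall alone.

How it is judged:
By the outcome, as a careful person would: the job done as asked, in the order asked, and still so for the second after the job is handed in, with the robot touching nothing.
It also fails if it takes over 58 s, if anything falls off the work surface, if the arm or the gripper's body presses on something with over 40 N, if the wrist force passes 120 N, or if a joint passes its speed limit or range.

## Working session

There is one attempt and no reset: what is moved stays moved. The work goes in short steps, Python scripts to look and compute and a tool call to move; the robot and the scene stay as the last step left them, time stands still between calls to the robot, and variables do not carry over. Pictures are saved under pics/ and viewed, at most 10 in all, crops included, and the job is handed in when it is done.

Besides the shell and the picture viewer there is one more tool, called after "Request:" in YAML: its name, and indented under it one key for each argument. step_arm: Moves the arm, as the interface text tells. Its arguments: {"type":"object","properties":{"series":{"type":"string"},"jaw":{"type":"number"}},"required":["series"]}

```bash
mkdir -p pics; cat > h.py <<'E'
import numpy as np, cv2
from bench import ctrl
def get(n): return ctrl.get_image(n)
def ray(c,u,v):
    R=np.array(c['R']);t=np.array(c['t']);o=-R.T@t
    d=R.T@np.array([(u-c['cx'])/c['fx'],(v-c['cy'])/c['fy'],1]);return o,d
def onz(c,u,v,z):
    o,d=ray(c,u,v);return o+d*(z-o[2])/d[2]
def proj(c,X):
    p=np.array(c['R'])@np.array(X)+np.array(c['t']);return np.array([c['fx']*p[0]/p[2]+c['cx'],c['fy']*p[1]/p[2]+c['cy']])
def tri(c1,p1,c2,p2):
    o1,d1=ray(c1,*p1);o2,d2=ray(c2,*p2)
    s=np.linalg.lstsq(np.c_[d1,-d2],o2-o1,rcond=None)[0];a=o1+s[0]*d1;b=o2+s[1]*d2
    return (a+b)/2,np.linalg.norm(a-b)
E
python3 - <<'E'
from h import *
import pickle
ims={n:get(n) for n in('scene','side')}
pickle.dump(ims,open('c0.pkl','wb'))
for n,c in ims.items():
    cv2.imwrite(f'pics/{n}0.png',cv2.resize(c['image'][:,:,::-1],(800,600),interpolation=cv2.INTER_CUBIC))
    print(n,-np.array(c['R']).T@np.array(c['t']),c['fx'])
s=ctrl.observe();print(s['ee_pos'],s['tool_rot'],s['time_s'])
E
```

```text
scene [ 1.31490987 -0.20621959  1.06430563] 376.8628401424088
side [ 0.2235108  -0.76217482  0.69463124] 351.13126685288483
[0.25691077 0.56949353 0.30337363] [-6.60697449e-01 -3.07100420e+00  1.63919220e-03] 0.1
```

View pics/scene0.png

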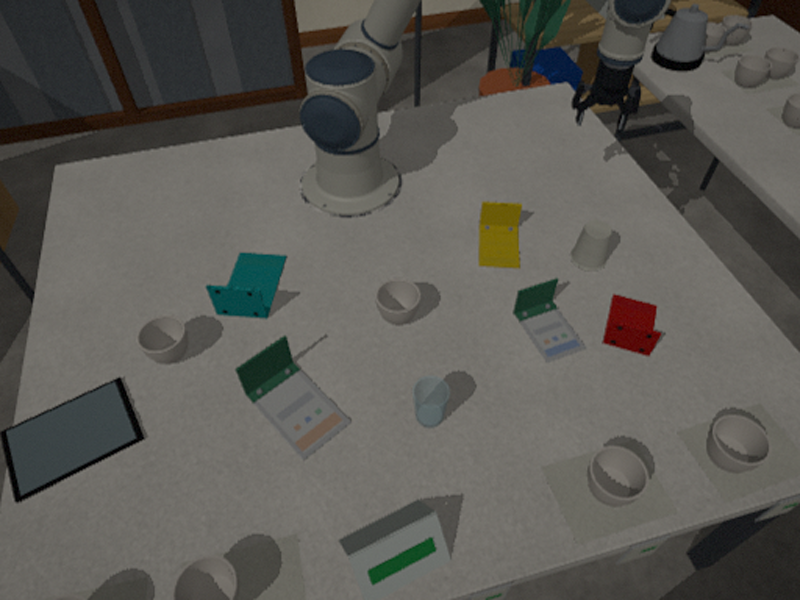

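View pics/side0.png

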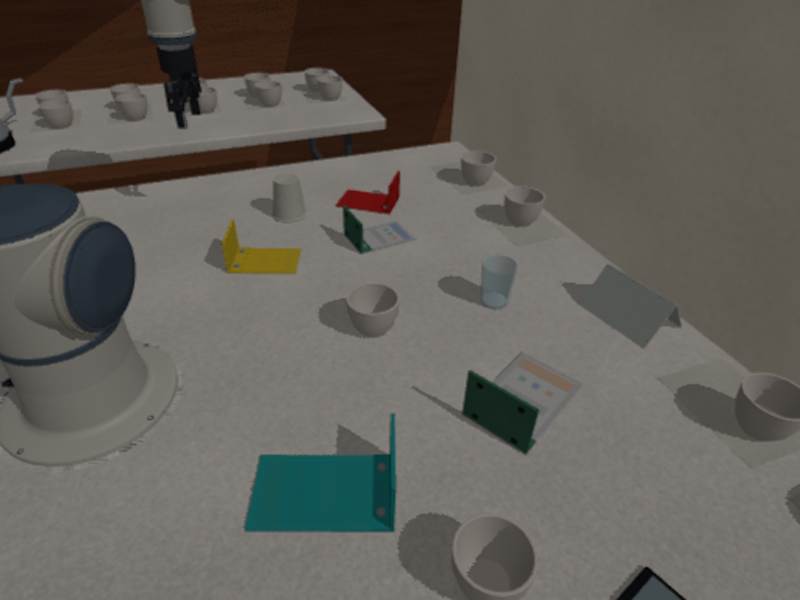

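The scene view shows these candidates (800x600 pixels):
- **Tall shape:** green foot with orange band at (265,370), and turquoise at (250,290). The green and orange one is sign_tall.
- **Short shape:** green foot with blue band at (535,300), yellow at (500,235) and red at (632,325). The green and blue one is sign_short.
- **Leave alone:** the grey tent with a green stripe at (400,550) is not a sign.

I'll confirm this in one enlarged crop and measure the feet at the same time.

```bash
cat > meas.py <<'E'
from h import *
def quads(c,rois):
    im=c['image'];hsv=cv2.cvtColor(im,cv2.COLOR_RGB2HSV)
    m=cv2.inRange(hsv,(60,90,20),(85,255,130))
    out={}
    for k,(x0,y0,x1,y1) in rois.items():
        mm=np.zeros_like(m);mm[y0:y1,x0:x1]=m[y0:y1,x0:x1]
        cs,_=cv2.findContours(mm,cv2.RETR_EXTERNAL,cv2.CHAIN_APPROX_NONE)
        if not cs: continue
        h=cv2.convexHull(max(cs,key=cv2.contourArea))
        for e in np.arange(1,12,.25):
            q=cv2.approxPolyDP(h,e,True)
            if len(q)<=4:break
        out[k]=(q[:,0],cv2.contourArea(h))
    return out
E
python3 - <<'E'
from meas import *
import pickle
ims=pickle.load(open('c0.pkl','rb'))
S=.64
R={'scene':{'tall':[230,330,310,405],'short':[505,275,570,325]},'side':{'tall':[455,365,545,455],'short':[338,205,372,255]}}
tiles=[]
for n,c in ims.items():
    rois={k:[int(v*S) for v in r] for k,r in R[n].items()}
    q=quads(c,rois)
    for k,(p,a) in q.items():
        print(n,k,a,p.tolist())
        for z in (0,.08,.1): print('  z',z,[np.round(onz(c,*x,z)[:2],3).tolist() for x in p])
    for k in('tall','short'):
        x0,y0,x1,y1=rois[k];cx,cy=(x0+x1)//2,(y0+y1)//2
        t=c['image'][cy-37:cy+38,cx-50:cx+50,::-1].copy()
        t=cv2.resize(t,(400,300),interpolation=cv2.INTER_CUBIC)
        for x in q[k][0]: cv2.circle(t,(int((x[0]-cx+50.5)*4),int((x[1]-cy+37.5)*4)),3,(0,0,255),1)
        tiles.append(t)
cv2.imwrite('pics/crop1.png',np.vstack([np.hstack(tiles[:2]),np.hstack(tiles[2:])]))
E
```

```text
scene tall 851.0 [[182, 216], [190, 236], [162, 256], [152, 235]]
  z 0 [[0.492, -0.257], [0.582, -0.243], [0.634, -0.343], [0.544, -0.366]]
  z 0.08 [[0.554, -0.253], [0.637, -0.24], [0.685, -0.332], [0.602, -0.354]]
  z 0.1 [[0.569, -0.252], [0.651, -0.24], [0.698, -0.33], [0.616, -0.351]]
scene short 460.0 [[356, 179], [354, 197], [330, 201], [332, 186]]
  z 0 [[0.498, 0.401], [0.577, 0.357], [0.57, 0.266], [0.506, 0.301]]
  z 0.08 [[0.56, 0.356], [0.632, 0.315], [0.626, 0.231], [0.567, 0.263]]
  z 0.1 [[0.575, 0.344], [0.646, 0.304], [0.64, 0.222], [0.582, 0.253]]
side tall 1337.0 [[300, 238], [344, 262], [337, 288], [297, 264]]
  z 0 [[0.62, -0.17], [0.686, -0.288], [0.624, -0.351], [0.568, -0.251]]
  z 0.08 [[0.574, -0.238], [0.633, -0.342], [0.578, -0.399], [0.529, -0.31]]
  z 0.1 [[0.563, -0.255], [0.619, -0.356], [0.566, -0.41], [0.519, -0.324]]
side short 224.5 [[220, 132], [236, 159], [231, 161], [221, 149]]
  z 0 [[0.598, 0.496], [0.59, 0.276], [0.568, 0.269], [0.56, 0.363]]
  z 0.08 [[0.555, 0.351], [0.548, 0.156], [0.529, 0.15], [0.521, 0.233]]
  z 0.1 [[0.544, 0.315], [0.537, 0.126], [0.519, 0.121], [0.512, 0.201]]
```

View pics/crop1.png

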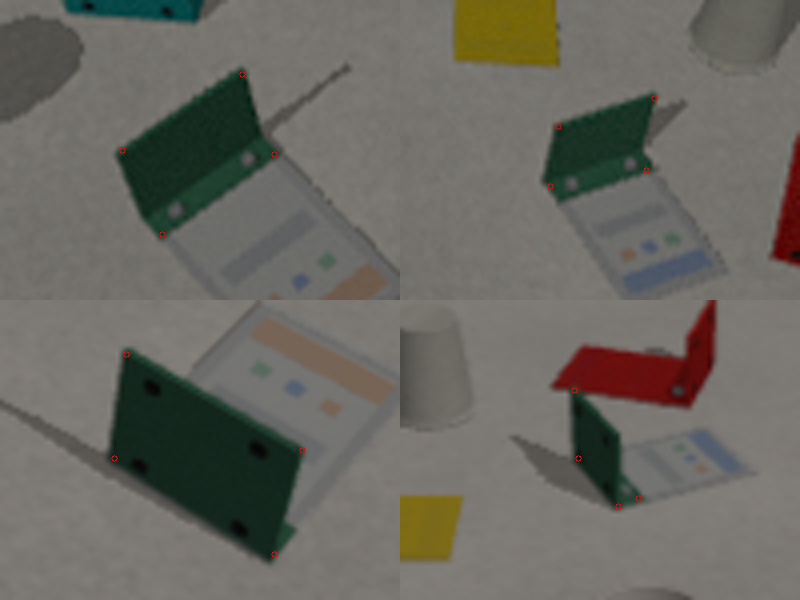

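The crop confirms it. The top-left tile is the green foot with the orange band (sign_tall), and the top-right tile is the green foot with the blue band (sign_short). Next I'll cross-check the heel lip and panel corners against the given sizes.

```bash
python3 - <<'E'
from meas import *
import pickle
from scipy.spatial.transform import Rotation as Ro
ims=pickle.load(open('c0.pkl','rb'));c=ims['scene'];s=ims['side']
def f(n,cc,ps,z):
    P=[onz(cc,*p,z)[:2] for p in ps];d=P[0]-P[1];d/=np.linalg.norm(d)
    print(n,np.round(P,3).tolist(),'len',round(np.linalg.norm(P[0]-P[1]),3),'mid',np.round((P[0]+P[1])/2,3),'xang',np.degrees(np.arctan2(-d[0],d[1])).round(1))
f('short edge',c,[(356.25,178.25),(332,185.25)],.08)
f('short lip',c,[(356,197.5),(333,205.2)],.008)
f('short top',c,[(373.75,222),(349.25,229)],.004)
f('tall edge',c,[(182,215.5),(151.5,235)],.1)
f('tall edge side',s,[(300,238),(344,262)],.1)
f('tall lip',c,[(191.5,236.25),(162.25,256.5)],.008)
f('turq foot top',c,[(217*.64,316*.64),(208*.64,288*.64)],.1)
f('turq foot top side',s,[(392*.64,415*.64),(396*.64,530*.64)],.1)
print(tri(c,(182,215.5),s,(300,238)),tri(c,(356.25,178.25),s,(220,132)))
st=ctrl.observe();Rt=Ro.from_rotvec(st['tool_rot']).as_matrix();print(Rt.round(3),st['opening'])
E
```

```text
short edge [[0.557, 0.358], [0.564, 0.264]] len 0.094 mid [0.56  0.311] xang 4.3
short lip [[0.586, 0.359], [0.596, 0.266]] len 0.094 mid [0.591 0.312] xang 6.2
short top [[0.699, 0.373], [0.703, 0.28]] len 0.093 mid [0.701 0.327] xang 2.4
tall edge [[0.567, -0.252], [0.616, -0.353]] len 0.112 mid [ 0.592 -0.302] xang 25.6
tall edge side [[0.563, -0.255], [0.619, -0.356]] len 0.115 mid [ 0.591 -0.306] xang 29.4
tall lip [[0.59, -0.238], [0.641, -0.341]] len 0.115 mid [ 0.616 -0.29 ] xang 26.4
turq foot top [[0.475, -0.38], [0.391, -0.393]] len 0.085 mid [ 0.433 -0.387] xang -81.2
turq foot top side [[0.422, -0.293], [0.364, -0.453]] len 0.17 mid [ 0.393 -0.373] xang -20.0
(array([ 0.56467086, -0.25218575,  0.09634422]), np.float64(0.00029074566713365894)) (array([0.55617365, 0.35819696, 0.07736757]), np.float64(0.0027967595396429196))
[[-0.912  0.411 -0.001]
 [ 0.411  0.912 -0.001]
 [ 0.    -0.001 -1.   ]] 0.9982696533082386
```

Everything agrees. The edges triangulate to z≈0.096 and 0.077, and the lengths match within about 6 mm. sign_short has its outer edge middle at (0.560, 0.311) with x at about 6°. sign_tall has its at (0.591, -0.304) with x at about 27°. I'll start with the short one.

Request:
step_arm:
  series: "-41.9 -9 4 0 0 -30.3;-41.9 -9 4 0 0 -30.3;-41.9 -9 4 0 0 -30.3;-41.9 -9 4 0 0 -30.3;-41.9 -9 4 0 0 -30.3;-41.9 -9 4 0 0 -30.3;-41.9 -9 4 0 0 -30.3;-41.9 -9 4 0 0 -30.3;-41.9 -9 4 0 0 -30.3;-41.9 -9 4 0 0 -30.3;-41.9 -9 4 0 0 -30.3;-41.9 -9 4 0 0 -30.3"
  jaw: 4

```text
time_s: 1.1
ee_pos: [0.6059, 0.3113, 0.2626]
tool_rot: [-0.158, 3.137, -0.002]
force: [0.2, -0.7, -0.1]
opening: 0.471
grasp_force: 0.0
```

Request:
step_arm:
  series: "0.2 0.3 3 0 0 0;0.2 0.3 6 0 0 0;0.2 0.3 8 0 0 0;0.2 0.3 10 0 0 0;0.2 0.3 11.5 0 0 0;0.2 0.3 12.1 0 0 0;0.2 0.3 12.1 0 0 0;0.2 0.3 12.1 0 0 0"

```text
time_s: 1.77
ee_pos: [0.5997, 0.3183, 0.1433]
tool_rot: [-0.165, 3.137, 0.0]
force: [0.7, -0.8, 0.0]
opening: 0.463
grasp_force: 0.0
```

```bash
python3 - <<'E'
from meas import *
c=get('scene');d=get('side')
a=c['image'][140:240,300:400,::-1];b=d['image'][90:190,170:270,::-1]
cv2.imwrite('pics/pre_s.png',cv2.resize(np.hstack([a,b]),(800,400),interpolation=cv2.INTER_CUBIC))
s=ctrl.observe();print(s['ee_pos'],s['force'],s['joint_pos'])
E
```

```text
[0.60007042 0.31844171 0.14409243] [-0.07090657 -0.48046642  0.83342872] [ 4.00036217e-01  7.35267517e-01  1.35229387e+00  5.69561866e-06
  1.05239109e+00 -1.27588059e+00]
```

View pics/pre_s.png

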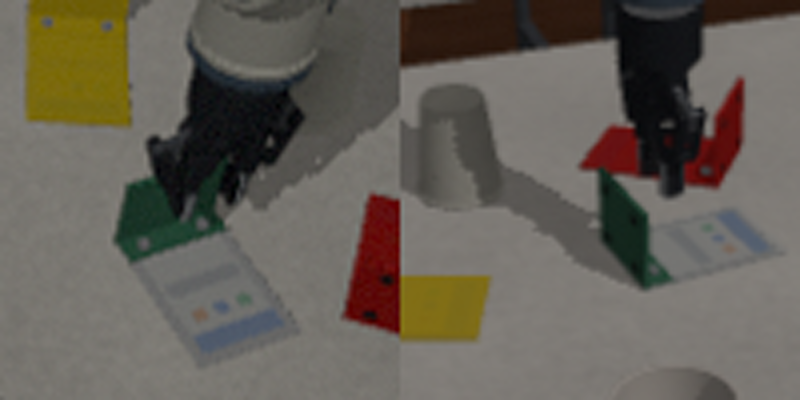

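The left half shows the fingers on the panel side of the foot, near (200,200). The right half shows the tip at (670,190), just right of the foot edge at (605,170). Now I'll push along tool +x, following the arc about the heel.

Request:
step_arm:
  series: "0.8 -0.2 0.2 0 0 0;1.5 -0.2 0.2 0 0 0;2 -0.2 0.2 0 0 0;2.3 -0.2 0.2 0 0 0;2.6 -0.2 0.2 0 0 0;2.9 -0.2 0.2 0 0 0;3.2 -0.2 0.3 0 0 0;3.5 -0.2 0.3 0 0 0;3.8 -0.2 0.4 0 0 0;4.1 -0.2 0.4 0 0 0;4.4 -0.2 0.5 0 0 0;4.7 -0.2 0.6 0 0 0"

```text
time_s: 2.87
ee_pos: [0.5528, 0.3112, 0.1368]
tool_rot: [0.165, -3.137, 0.0]
force: [0.3, -0.7, 1.1]
opening: 0.468
grasp_force: 0.2
```

```bash
python3 - <<'E'
from meas import *
c=get('scene');d=get('side')
a=c['image'][140:240,300:400,::-1];b=d['image'][90:190,170:270,::-1]
cv2.imwrite('pics/mid_s.png',cv2.resize(np.hstack([a,b]),(800,400),interpolation=cv2.INTER_CUBIC))
s=ctrl.observe();print(s['ee_pos'],s['force'])
E
```

```text
[0.55240049 0.31111011 0.13660643] [-0.12495393  0.20630217  0.55294566]
```

View pics/mid_s.png

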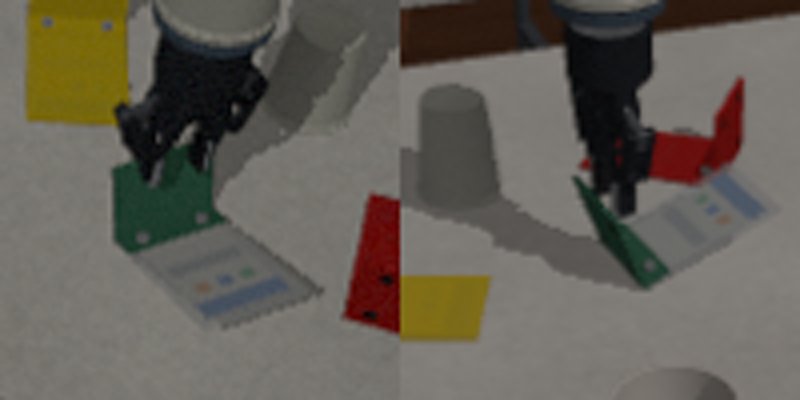

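The sign is leaning about 20° with its heel in place: the foot edge is at (580,180) and the heel at (640,280) in the right half. I'll push past balance, then clear forwards and up.

Request:
step_arm:
  series: "0.3 0 0.2 0 0 0;0.6 0 0.3 0 0 0;0.9 0 0.4 0 0 0;1.2 0 0.6 0 0 0;1.5 0 0.7 0 0 0;1.8 0 0.9 0 0 0;2.2 0 1 0 0 0;3.5 0 -0.5 0 0 0;5.5 0 -4 0 0 0;7 0 -8 0 0 0;8 0 -12 0 0 0;8 0 -14 0 0 0"

```text
time_s: 3.97
ee_pos: [0.4721, 0.303, 0.281]
tool_rot: [-0.166, 3.135, 0.002]
force: [1.9, 0.3, 1.0]
opening: 0.469
grasp_force: 0.0
```

```bash
python3 - <<'E'
from meas import *
c=get('scene');d=get('side')
a=c['image'][120:300,120:420,::-1];b=d['image'][100:300,150:400,::-1]
cv2.imwrite('pics/post_s.png',np.hstack([cv2.resize(a,(400,240),interpolation=cv2.INTER_CUBIC),cv2.resize(b[:150],(400,240),interpolation=cv2.INTER_CUBIC)]))
s=ctrl.observe();print(s['ee_pos'],s['force'],s['tool_rot'])
E
```

```text
[0.4741845  0.30352803 0.28101162] [-0.02525668 -0.41195629  0.27368296] [-0.16530908  3.13095007  0.0043143 ]
```

View pics/post_s.png

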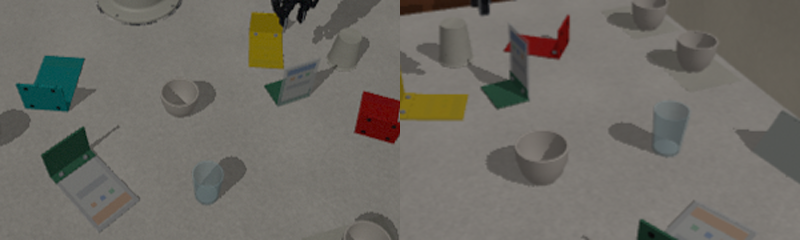

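sign_short is upright: its panel stands at (300,80) left and (518,60) right, with the foot flat and the bowls, cup and tumbler unmoved. Now for the tall one.

Request:
step_arm:
  series: "-9.4 -60 2 0 0 -21;-9.4 -60 2 0 0 -21;-9.4 -60 2 0 0 -21;-9.4 -60 2 0 0 -21;-9.4 -60 2 0 0 -21;-9.4 -60 2 0 0 -21;-9.4 -60 2 0 0 -21;-9.4 -60 2 0 0 -21;-9.4 -60 2 0 0 -21;-9.4 -60 2 0 0 -21;-9.4 -60 2 0 0 -21;-9.4 -60 2 0 0 -21"

```text
time_s: 5.07
ee_pos: [0.5981, -0.167, 0.2599]
tool_rot: [0.733, -3.054, -0.001]
force: [0.4, 0.3, 0.8]
opening: 0.466
grasp_force: 0.0
```

```bash
cat > rel.py <<'E'
from meas import *
from scipy.spatial.transform import Rotation as Ro
import sys
s=ctrl.observe();R=Ro.from_rotvec(s['tool_rot']).as_matrix()
T=np.array([float(v) for v in sys.argv[1:4]])
print(s['time_s'],s['ee_pos'],'force',s['force'],'xang',np.degrees(np.arctan2(R[1,0],R[0,0]))%360,'shift cm',(R.T@(T-s['ee_pos'])*100).round(2))
E
python3 rel.py .631 -.284 .1635
```

```text
5.0667 [ 0.59810179 -0.16698447  0.25993008] force [0.44484222 0.32036855 0.8335109 ] xang 207.0048074141486 shift cm [  2.38 -11.93   9.64]
```

Request:
step_arm:
  series: "2 -4 0 0 0 0;2 -8 0 0 0 0;2 -10 0 0 0 0;2 -11 0 0 0 0;2 -11 0 0 0 0;2 -11 3 0 0 0;2 -11 6 0 0 0;2 -11 6 0 0 0;2 -11 6 0 0 0"

```text
time_s: 5.82
ee_pos: [0.6295, -0.2702, 0.1999]
tool_rot: [0.735, -3.051, -0.004]
force: [0.4, 0.4, 1.0]
opening: 0.468
grasp_force: 0.0
```

```bash
python3 rel.py .631 -.284 .1635
```

```text
5.8167 [ 0.62952685 -0.27021572  0.19990203] force [0.44002973 0.43520989 1.01189115] xang 207.0777377869421 shift cm [ 0.49 -1.31  3.64]
```

Request:
step_arm:
  series: "0.4 -1.3 1 0 0 0;0.4 -1.3 2.5 0 0 0;0.4 -1.3 3.6 0 0 0;0.4 -1.3 3.6 0 0 0;0.4 -1.3 3.6 0 0 0"

```text
time_s: 6.23
ee_pos: [0.6328, -0.2853, 0.1652]
tool_rot: [0.734, -3.054, -0.0]
force: [0.2, 0.2, 0.4]
opening: 0.464
grasp_force: 0.0
```

```bash
python3 rel.py .631 -.284 .1635;python3 - <<'E'
from meas import *
c=get('scene');d=get('side')
a=c['image'][190:290,130:230,::-1];b=d['image'][200:300,270:370,::-1]
cv2.imwrite('pics/pre_t.png',cv2.resize(np.hstack([a,b]),(800,400),interpolation=cv2.INTER_CUBIC))
E
```

```text
6.2333 [ 0.63283493 -0.28533787  0.16520808] force [0.17307845 0.18245594 0.36596356] xang 207.02414370855848 shift cm [0.1  0.2  0.17]
```

View pics/pre_t.png

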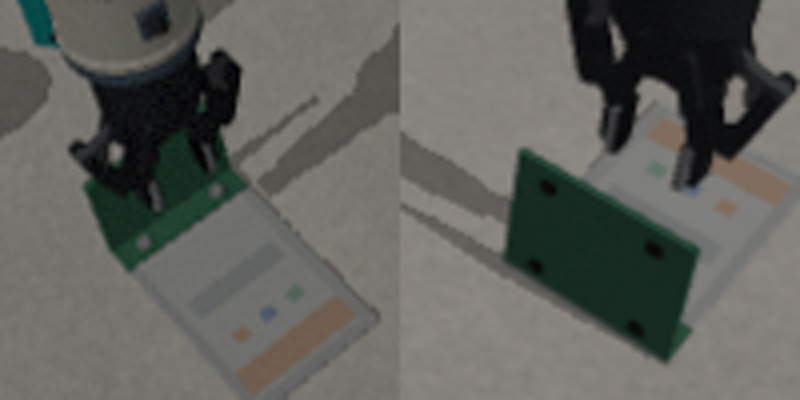

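The two fingertips are on the panel side of the foot, at (155,200)/(210,160) left and (615,140)/(685,180) right, and centred along it. I'll push the same way.

Request:
step_arm:
  series: "1 0 0.2 0 0 0;2 0 0.2 0 0 0;2.6 0 0.2 0 0 0;3 0 0.2 0 0 0;3.4 0 0.2 0 0 0;3.8 0 0.2 0 0 0;4.2 0 0.3 0 0 0;4.6 0 0.4 0 0 0;5 0 0.5 0 0 0;5.4 0 0.6 0 0 0;5.8 0 0.7 0 0 0;6 0 0.8 0 0 0"

```text
time_s: 7.33
ee_pos: [0.5788, -0.3129, 0.1567]
tool_rot: [0.733, -3.054, -0.0]
force: [1.1, 0.2, 0.5]
opening: 0.469
grasp_force: 0.1
```

```bash
python3 rel.py .631 -.284 .1635;python3 - <<'E'
from meas import *
c=get('scene');d=get('side')
a=c['image'][190:290,130:230,::-1];b=d['image'][200:300,270:370,::-1]
cv2.imwrite('pics/mid_t.png',cv2.resize(np.hstack([a,b]),(800,400),interpolation=cv2.INTER_CUBIC))
E
```

```text
7.3333 [ 0.57876998 -0.31288611  0.1566918 ] force [1.1487207  0.20877554 0.48512445] xang 207.0074450411358 shift cm [-5.96  0.2  -0.68]
```

View pics/mid_t.png

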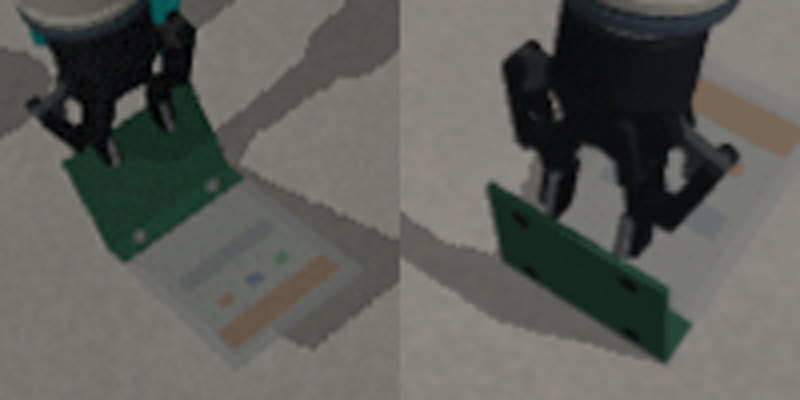

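The tall sign is leaning about 20° with its heel at its original spot. I'll finish the push and clear.

Request:
step_arm:
  series: "0.4 0 0.2 0 0 0;0.8 0 0.4 0 0 0;1.2 0 0.5 0 0 0;1.6 0 0.7 0 0 0;2 0 0.9 0 0 0;2.4 0 1 0 0 0;3.4 0 -0.5 0 0 0;5 0 -4 0 0 0;6.5 0 -8 0 0 0;7.5 0 -12 0 0 0;8 0 -15 0 0 0;8 0 -15 0 0 0"

```text
time_s: 8.43
ee_pos: [0.5085, -0.3509, 0.3137]
tool_rot: [-0.731, 3.05, -0.012]
force: [0.9, -0.2, 1.9]
opening: 0.471
grasp_force: 0.0
```

```bash
python3 rel.py .4 -.4 .3;python3 - <<'E'
from meas import *
c=get('scene');d=get('side')
cv2.imwrite('pics/end.png',np.hstack([cv2.resize(x['image'][100:320,60:480,::-1],(400,210),interpolation=cv2.INTER_AREA) for x in (c,d)]))
E
```

```text
8.4333 [ 0.50851798 -0.35094872  0.31371263] force [ 0.89752316 -0.24286633  1.85319275] xang 206.9609424099972 shift cm [11.9   0.56  1.32]
```

View pics/end.png

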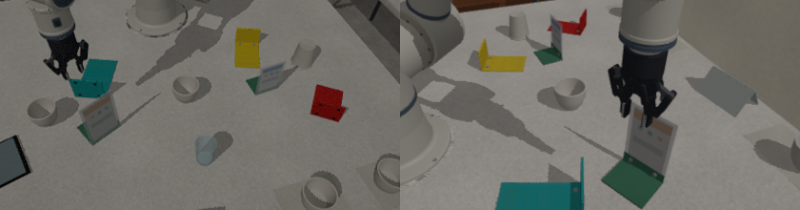

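Both signs stand: the tall one at (100,118) left and (645,150) right, the short one at (268,78) left and (557,40) right. The bystanders are in place. I'll lift a little further, let it settle, and hand in.

Request:
step_arm:
  series: "2 0 -2 0 0 0;3 0 -4 0 0 0;3 0 -4 0 0 0;3 0 -4 0 0 0;3 0 -4 0 0 0;3 0 -4 0 0 0;3 0 -4 0 0 0;3 0 -4 0 0 0"

```text
time_s: 9.2
ee_pos: [0.4815, -0.3623, 0.346]
tool_rot: [0.734, -3.054, -0.002]
force: [-0.7, -0.1, -0.1]
opening: 0.471
grasp_force: 0.0
```

```bash
python3 rel.py .4 -.4 .3; python3 - <<'E'
from h import *
a=get('scene')['image'].astype(int);
for _ in range(4): b=get('scene')['image'].astype(int)
print('px changed',(abs(a-b).max(2)>25).sum())
print(ctrl.hand_in())
E
```

```text
9.2 [ 0.4814867  -0.36229126  0.34604729] force [-0.74064202 -0.1069974  -0.12235889] xang 207.04287316523877 shift cm [8.97 0.34 4.61]
px changed 36
the job is handed in; nothing more can be done
None
```

Both signs were tipped upright about their heels close to where they lay, the bowls, cup and tumbler stayed put in the pictures, and I handed the job in at about 9.5 s with the gripper clear; hand-in returned no verdict.

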